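# Preset a push-lock metering valve by counting clicks

### The arm

A 7-joint arm with a two-finger parallel gripper is mounted at the origin on a cart in front of the work surface, level with it; the furniture and walls round the work are solid. World frame = base frame: x ahead of the robot, y to its left, z up, the work surface at z = 0. Lengths are in m, angles in rad, forces in N, time in s.
With the tool pointing down it reaches from about 0.4 to 0.85 m from the base axis. Payload 10.4 kg.
Tool frame: the origin (TCP) lies on the centre line of the jaws, within the pads' length; the fingertips stand 11 mm ahead of it and the grasp point (between the pads) lies 8 mm behind it (tip_reach is the distance from the TCP to the fingertips, in m); z points along the fingers, y is the line along which they close (so a half turn about z gives the same grasp; the last joint's range is limited). The gripper opens to 85 mm and grips with 20 to 120 N. Pads are 22 mm wide; open, the fingers measure 114 mm over their backs; the gripper's body (76 mm by 85 mm) begins 54 mm behind the grasp point. The pads swing forward as they close: fully open they stand 13 mm farther back than shut.
Start: joints at [-1.136, 0.332, -0.065, 1.46, 0.022, 1.35, -0.088], TCP at [0.276, 0.561, 0.242] pointing down, gripper open.
Joint ranges: [-2.6, 2.6], [-0.5, 2.12], [-1.47, 1.34], [0.16, 2.42], [-1.27, 4.41], [0.06, 2.06], [-2.6, 2.6]. Speed limits (rad/s): [2.22, 2.22, 2.79, 2.79, 3.14, 3.14, 3.14].

### API

Orientations are given as a unit quaternion [x, y, z, w].
In Python, from workcell import get_obs, camera, hand_in, tip_reach gives the robot as it stands. The module is installed in compiled form; this text tells all that it offers.
- The arm moves only by the tool move_arm, never from a script. Its argument "plan" is a list of rows, each an object with "delta_pos": the shift along the tool's x, y, z in shares of 0.75 m (1.0 is 0.75 m), a list of three; "turn": the turn, a rotation vector about the tool's x, y, z in parts of the range, where 1.0 means 2 rad, a list of three; "fingers": the closure, from 0 (fully open) to 1 (shut). A call has 1 to 12 rows; each row is the pose to reach, as a shift and turn from the pose commanded when the call began, along the tool's axes at that moment; what a row does not reach only later rows make up. A row lasts 1/8 s, in which the tool goes at most 62.5 mm and 10.7 degrees, less where a joint would pass 70% of its speed; a pose out of reach is approached as far as the arm can. Shift and turn numbers lie between -1 and 1, and a call with a number outside is refused. A call with a gripper value outside its range is refused whole. The fingers move at their own pace and stop on an object; "force" is the grip in N (left out, the last holds). Time passes only in rows, so rows that repeat a pose let the fingers close. It gives the time, the measured TCP pose, the force, the opening and the grip force at its end, in the units of the state.
- get_obs(): the state, without advancing time (a new reading comes with each control period).
- camera(name): name is "side" or "top"; returns a dict with "color" (400x640x3 uint8, red, green, blue), "range_z" (400x640 float32, m along the optical axis (not along the pixel's ray), 0 where there is no reading), "fx", "fy", "cx", "cy" (pixels), "k1" (the pictures are not rectified: a ray, as slopes to the right and down, at radius r is drawn at 1 + k1 r^2 times it, then the intrinsics apply), "R" (3x3) and "t" (3): a world point X has camera coordinates R X + t. Camera axes: x right, y down, z forward; pixel columns grow to the right and rows downward; lengths in m; the calibration is good to about 2 mm. A picture is of the moment at which its call begins.
- hand_in(): hands the job in; it is judged then, once.
The state is a dict: "clock": time; "joint_pos": joint angles; "joint_velocities": joint speeds; "tau": joint torques, N m; "position": TCP position; "ee_rot": TCP orientation; "ft_force": force on the tool from outside, world axes, zero at the start; "torque": the same for the moment, N m; "grip_width": opening from 0.0 (shut) to 1.0 (fully open); "grasp_force": force on a finger pad.
Only numpy, scipy, OpenCV 4.12 (cv2) and the standard library are available. Lean on these libraries where they do the work, as an engineer would, in place of code of your own. Each camera call takes 0.05 s, during which the arm holds its last target. There are 200 camera calls.

### The job

Preset the metering valve before it goes into the chiller line: wind its blue knob clockwise until you feel it close gently on its seat, without forcing it, then open it again exactly five clicks, and push the knob fully down to lock that setting. Keep the knob up until it is set, and leave the glassware, the vial and the fitting parts on the bench where they are.

Things in the scene. Friction and masses are not known exactly. Their poses are not given: they have to be found in the camera images.
- valve: Metering valve, fixed. Origin: underside centre of its dark steel foot (100 x 70 x 8 mm along its x, y, z), on the knob's axis. On it an aluminium block 46 x 46 mm with a brass hose barb to each side along y (reaching 61 mm from the axis, top 34 mm high), a black scale disc, diameter 68 mm, top at z = 50 mm, and the blue knob.
- knob_grip (a point): On the axis of the blue fluted round knob at a height to grip, 8.5 mm below its flat top; x turns with the knob. Knob: diameter 48 mm, 27 mm tall, axis vertical. Up (unlocked, as it starts) its underside is at z = 59 mm, its top at z = 86 mm and an orange band shows below it.
- knob_line (a point): Outer end of the white line on the knob's top, 19 mm from the axis; the line points at the tick of the present setting.
- tick_shut (a point): The longest white tick on the black disc: nominal shut. Ten short ticks follow anticlockwise from it, 15 degrees apart, one per click; the fifth lies towards the -x of the foot.
- knob (a joint): Turn of the knob, rad: grows anticlockwise from above (opening). A click is 0.262 rad (15 degrees): the knob rests by itself at 1, 2, .. 10 times 0.262; five clicks open is 1.309. It starts 3 to 9 clicks open. Turning out of a click takes about 0.09 N m, then it jumps to the next. Closed side of the first click: no more clicks, it turns freely until it meets the seat.
- lock (a joint): How far the knob is pushed down, m: 0 up and free to turn, 0.008 fully down and locked. It needs about 10 to 12 N and stays where it is put. From about 0.0045 m a key inside enters between the knob's ribs if it rests at a click, and holds it (with 0.04 rad of play).
- seat: Hidden elastic seat of the needle; origin on the knob's axis at the bench. First touched with the knob between -0.22 and +0.08 rad, different in every valve; from there the closing torque rises by about 1.5 N m per rad. It bears at 16 mm from the axis: shut is 7 N or more on it (0.11 N m at the knob); above 18 N (0.29 N m) it is damaged.
- lock_ring: The stops and the key under the knob, hidden; origin on the knob's axis at the bench. More than 45 N of the knob on them damages the lock.
- beaker_100: Small glass beaker, loose bystander, 54 x 59 x 69 mm, origin at its underside centre.
- petri_dish: Flat glass dish, loose bystander, diameter 60 mm, 13 mm high, origin at its underside centre.
- vial_a3: Sample vial with blue cap, loose bystander, diameter 22 mm, 52 mm high, origin at its underside centre.
- ptfe_tape: Blue and white roll of thread tape, loose bystander, diameter 52 mm, 14 mm high, origin at its underside centre.
- spare_barb: Spare brass hose barb, loose bystander, 18 x 42 x 16 mm, origin at its underside centre.

How it is judged:
On the way, in this order (a step that is already met when the one before it is completed fails the run):
1. the valve is closed gently on its seat: at least 7 N on the seat, the knob still up (pushed down less than 4 mm) (contact force between seat and anything else above 7 N and value of joint lock below 0.004 m), for 0.15 s.
2. the knob is opened to five clicks (1.309 rad, within 0.08), still up (pushed down less than 4 mm) (value of joint knob between 1.229 and 1.389 rad and value of joint lock below 0.004 m), for 0.3 s.
At the end, for the whole second after the job is handed in: The knob stands five clicks open (1.309 rad, within 0.08), is pushed down at least 7 mm (locked), and the beaker, dish, vial, tape roll and spare barb are within 30 mm of where they stood (value of joint knob between 1.229 and 1.389 rad and value of joint lock above 0.007 m and distance of each of beaker_100, petri_dish, vial_a3, ptfe_tape, spare_barb from where it was at the start of the episode below 0.03 m); the robot touches nothing.
It fails at once if the needle is forced into its seat (more than 18 N) (contact force between seat and anything else above 18 N).
It fails at once if the knob is rammed on its stops or on the lock key (more than 45 N) (contact force between lock_ring and anything else above 45 N).
It fails at once if a bystander (beaker, dish, vial, tape roll, spare barb) is moved by 30 mm or more (distance of any of beaker_100, petri_dish, vial_a3, ptfe_tape, spare_barb from where it was at the start of the episode above 0.03 m).
It also fails if it takes over 67 s, if anything falls off the work surface, if the arm or the gripper's body presses on something with over 40 N, if the wrist force passes 120 N, or if a joint passes its speed limit or range.

## Working session

There is one attempt and no reset: what is moved stays moved. The work goes in short steps, Python scripts to look and compute and a tool call to move; the robot and the scene stay as the last step left them, time stands still between calls to the robot, and variables do not carry over. Pictures are saved under pics/ and viewed, at most 10 in all, crops included, and the job is handed in when it is done.

Besides the shell and the picture viewer there is one more tool, called after "Emit:" as a command line: name --argument value ..., lists and objects as JSON in quotes. move_arm: Moves the arm, as the interface text tells. Its arguments: {"type":"object","properties":{"plan":{"type":"array","items":{"type":"object","properties":{"delta_pos":{"type":"array","items":{"type":"number"}},"turn":{"type":"array","items":{"type":"number"}},"fingers":{"type":"number"}}}},"force":{"type":"number"}},"required":["plan"]}

```bash
mkdir -p pics
cat > h.py <<'E'
import numpy as np, cv2
from workcell import get_obs, camera
def snap(n,tag):
    c=camera(n); np.savez(f'{n}_{tag}.npz',**c); cv2.imwrite(f'pics/{n}_{tag}.png',c['color'][:,:,::-1]); return c
def ray(c,u,v):
    K=np.array([[c['fx'],0,c['cx']],[0,c['fy'],c['cy']],[0,0,1]],float)
    x,y=(u-c['cx'])/c['fx'],(v-c['cy'])/c['fy']
    p=cv2.undistortPoints(np.array([[[u,v]]],float),K,np.array([float(c['k1']),0,0,0]))[0,0]
    d=c['R'].T@np.array([p[0],p[1],1.]); o=-c['R'].T@c['t']; return o,d
def onz(c,u,v,z):
    o,d=ray(c,u,v); return o+d*(z-o[2])/d[2]
E
python3 - <<'E'
from h import *
for n in('top','side'):
    c=snap(n,0); print(n,-c['R'].T@c['t'],c['R'][2],c['fx'],c['k1'])
print(get_obs())
E
```

```text
top [ 0.3594079  -0.01788016  1.15421012] [ 0.09744671  0.0163062  -0.99510715] 482.34932545795175 0.02889962681858484
side [ 0.27954014 -0.69795478  0.51893372] [ 0.22149843  0.82331859 -0.52257529] 368.89954867540234 0.002188318025781515
{'clock': 0.1, 'joint_pos': array([-1.13559707,  0.33281471, -0.06471954,  1.46083676,  0.02159367,
        1.34984572, -0.08850057]), 'joint_velocities': array([-0.00053491, -0.00148329, -0.00048424, -0.00293367,  0.00117863,
       -0.00045632, -0.00061662]), 'tau': array([ 4.79386690e-04, -6.26741552e+01,  4.92137612e-02, -3.92428565e+01,
        1.63976324e-02,  7.05309561e-03, -4.29120973e-05]), 'position': array([0.2760916 , 0.5603824 , 0.24160156]), 'ee_rot': array([ 2.26888764e-01,  9.73920491e-01, -5.93047507e-04, -1.18180638e-04]), 'ft_force': array([-0.4348794 , -0.10221122, -0.14553719]), 'torque': array([-0.00730755,  0.0197432 , -0.03071605]), 'grasp_force': 0.0, 'grip_width': 1.0007361892838882}
```

View pics/top_0.png

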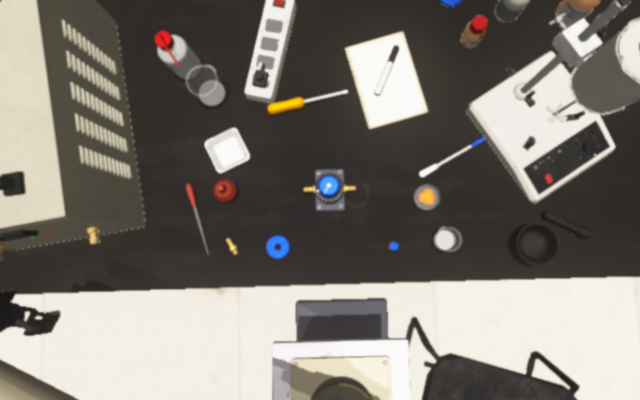

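View pics/side_0.png

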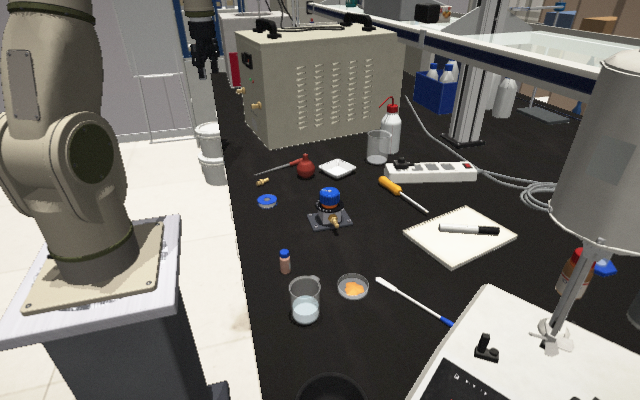

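Top view: valve with its blue knob at (329,187), tape roll (278,247), vial (393,246), beaker (447,239), dish (427,197), spare barb (232,246). Side view: knob at (330,196).

Run:
```python
from h import *
L={n:dict(np.load(f'{n}_0.npz')) for n in('top','side')}
roi={'top':(300,160,360,215),'side':(310,180,350,212)}
R={}
for n,c in L.items():
    x0,y0,x1,y1=roi[n]; hsv=cv2.cvtColor(c['color'],cv2.COLOR_RGB2HSV)
    m=cv2.inRange(hsv,(95,120,60),(125,255,255)); z=np.zeros_like(m); z[y0:y1,x0:x1]=m[y0:y1,x0:x1]
    v,u=np.nonzero(z); print(n,u.mean(),v.mean(),u.min(),u.max(),v.min(),v.max(),len(u)); 
    w=np.nonzero(z)
    R[n]=ray(c,(u.min()+u.max())/2,(v.min()+v.max())/2)
    rz=c['range_z'][y0:y1,x0:x1][z[y0:y1,x0:x1]>0]; print('rz',np.percentile(rz,[5,50,95]))
    # points from range
    P=[]
    for a,b in zip(u,v):
        o,d=ray(c,float(a),float(b)); P.append(o+d*c['range_z'][b,a])
    P=np.array(P); print('med',np.median(P,0),'max z',np.percentile(P[:,2],[5,50,95]),P.min(0),P.max(0))
(o1,d1),(o2,d2)=R['top'],R['side']
A=np.c_[d1,-d2]; s=np.linalg.lstsq(A,o2-o1,rcond=None)[0]; print('tri',o1+d1*s[0],o2+d2*s[1])
u,v=L['top']['color'],0
t=cv2.resize(L['top']['color'][155:220,290:370],None,fx=9,fy=9,interpolation=cv2.INTER_CUBIC)
cv2.imwrite('pics/ct0.png',t[:,:,::-1])
c=L['top']
for k,p in dict(c=(329,187)).items(): print(onz(c,*p,.086))
```

```text
top 328.6599423631124 185.30835734870317 318 339 175 196 347
rz [1.07453563 1.07947302 1.11598421]
med [0.50718603 0.00889658 0.08449009] max z [0.04965499 0.08449009 0.0886797 ] [ 0.3594079  -0.01788016  0.04493237] [0.53627057 0.03531189 1.15421012]
side 329.29559748427675 195.75786163522014 319 339 187 205 318
rz [0.84417467 0.85395899 0.87125452]
med [ 0.50373941 -0.00208794  0.08272404] max z [0.06351721 0.08272404 0.08798426] [ 4.83000134e-01 -1.25787954e-02  2.19036708e-04] [0.5434351  0.17539576 0.08911814]
tri [0.50779986 0.01055921 0.07310276] [0.50600326 0.010985   0.07286736]
[0.50261619 0.00920072 0.086     ]
```

View pics/ct0.png

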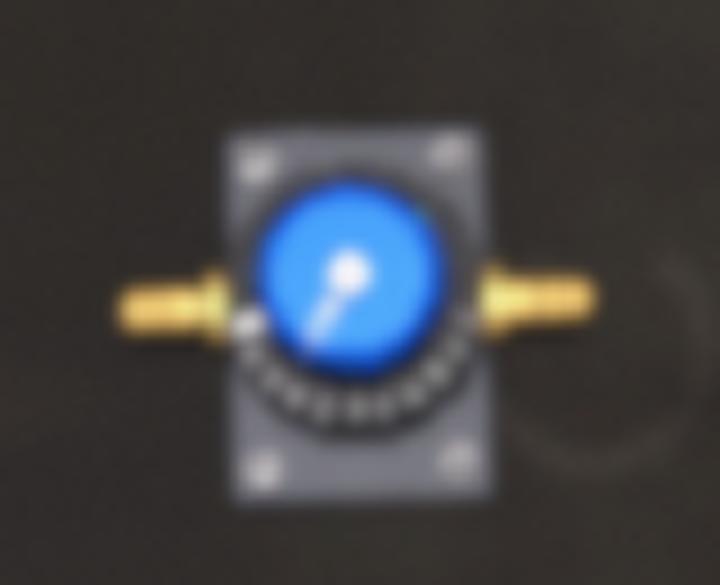

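Crop: line runs from the hub (348,272) to (310,355), long shut tick at (245,322), foot spans (230,125)-(490,497), nearly aligned with the world.

Run:
```python
from h import *
c=dict(np.load('top_0.npz'))
f=lambda U,V,z: onz(c,290+(U+.5)/9-.5,155+(V+.5)/9-.5,z)
C=f(348,272,.086); E=f(310,353,.086); T=f(245,322,.05); b1=f(125,310,.025); b2=f(592,297,.025)
print('axis by hub',C,'barb mid',(b1+b2)/2)
ang=lambda d:np.degrees(np.arctan2(d[1],d[0]))
print('line',ang(E-C),len(E-C),np.linalg.norm(E-C),'shut',ang(T-C),'barb',ang(b1-b2),np.linalg.norm(b1-b2), 'tick r',np.linalg.norm((T-C)[:2]))
fc=[f(230,130,.008),f(482,128,.008),f(492,497,.008),f(233,500,.008)]; print('foot',np.mean(fc,0),ang(fc[0]-fc[3]))
```

```text
axis by hub [0.50767654 0.01079365 0.086     ] barb mid [0.50772201 0.00997012 0.025     ]
line 153.3595825741401 3 0.022304174252876997 shut 104.29915964470854 barb 89.75168376057819 0.12255108003766332 tick r 0.028639896266076555
foot [0.50740354 0.01023088 0.008     ] -1.040658956625501
```

The rows are not in the units I measure in: shifts go in shares of 0.75 m and turns go in shares of 2 rad. I convert before sending: -0.45 m is -0.6, -0.42 m is -0.56, 0.6 rad is 0.3.

Emit:
move_arm --plan '[{"delta_pos": [-0.08,-0.0933,0],"turn": [0,0,0.05],"fingers": 0},{"delta_pos": [-0.1333,-0.16,0],"turn": [0,0,0.1],"fingers": 0},{"delta_pos": [-0.1867,-0.2267,0],"turn": [0,0,0.15],"fingers": 0},{"delta_pos": [-0.24,-0.2933,0],"turn": [0,0,0.2],"fingers": 0},{"delta_pos": [-0.312,-0.3813,0],"turn": [0,0,0.25],"fingers": 0},{"delta_pos": [-0.3733,-0.4133,0],"turn": [0,0,0.3],"fingers": 0},{"delta_pos": [-0.44,-0.4533,0.0133],"turn": [0,0,0.3],"fingers": 0},{"delta_pos": [-0.5067,-0.48,0.0267],"turn": [0,0,0.3],"fingers": 0},{"delta_pos": [-0.56,-0.5067,0.04],"turn": [0,0,0.3],"fingers": 0},{"delta_pos": [-0.6,-0.5213,0.056],"turn": [0,0,0.3],"fingers": 0},{"delta_pos": [-0.6,-0.5213,0.056],"turn": [0,0,0.3],"fingers": 0},{"delta_pos": [-0.6,-0.5213,0.056],"turn": [0,0,0.3],"fingers": 0}]'

```text
clock: 1.6
position: [0.5067, 0.0116, 0.2]
ee_rot: [0.504, 0.863, -0.0, -0.0]
ft_force: [-0.5, 0.6, -0.6]
grip_width: 1.001
grasp_force: 0.0
```

In the tool's units: 0.128 m is 0.1707, -0.0014 m is -0.0019.

Emit:
move_arm --plan '[{"delta_pos": [-0.0019,0.0004,0.0667],"turn": [0,0,0],"fingers": 0},{"delta_pos": [-0.0019,0.0004,0.12],"turn": [0,0,0],"fingers": 0},{"delta_pos": [-0.0019,0.0004,0.1533],"turn": [0,0,0],"fingers": 0},{"delta_pos": [-0.0019,0.0004,0.1693],"turn": [0,0,0],"fingers": 0},{"delta_pos": [-0.0019,0.0004,0.1707],"turn": [0,0,0],"fingers": 0},{"delta_pos": [-0.0019,0.0004,0.1707],"turn": [0,0,0],"fingers": 0.25}]' --force 30

```text
clock: 2.35
position: [0.5087, 0.0104, 0.0734]
ee_rot: [0.504, 0.863, 0.001, 0.001]
ft_force: [-0.1, -0.2, 0.6]
grip_width: 0.816
grasp_force: 0.0
```

Run:
```python
from h import *
c=snap('side',1); d=snap('top',1)
a=cv2.resize(c['color'][150:240,270:390],None,fx=6,fy=6,interpolation=cv2.INTER_CUBIC)
cv2.imwrite('pics/cs1.png',a[:,:,::-1]); o=get_obs(); print(o['position'],o['ft_force'],o['torque'],o['joint_pos'])
```

```text
[0.50867335 0.01021837 0.07331543] [ 0.25018731  0.35640781 -0.80944083] [-0.0515187   0.03481408 -0.0128695 ] [-0.55156289  0.26312293  0.49738661  1.97442555 -0.15515174  0.93877278
  0.536349  ]
```

View pics/cs1.png

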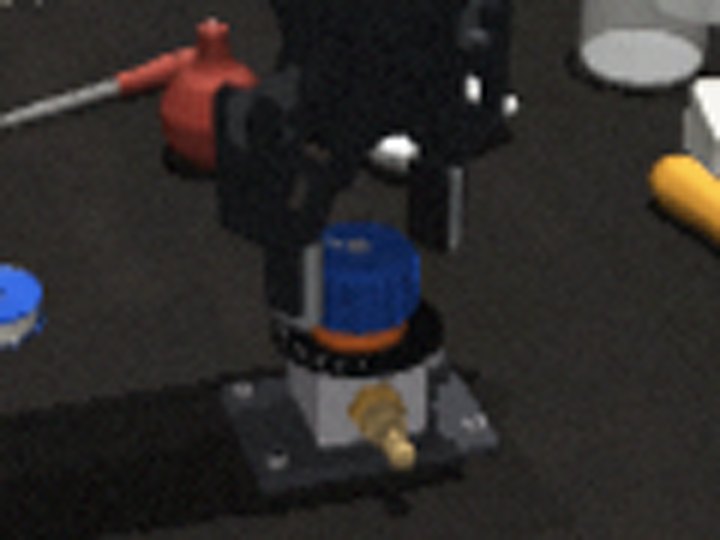

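The jaws straddle the knob (365,280 in the crop), with the orange band visible below it; nothing is being touched. Closing.

Emit:
move_arm --plan '[{"delta_pos": [0,0,0],"fingers": 0.35},{"delta_pos": [0,0,0],"fingers": 0.45},{"delta_pos": [0,0,0],"fingers": 0.6},{"delta_pos": [0,0,0],"fingers": 0.6},{"delta_pos": [0,0,0],"fingers": 0.6}]' --force 30

```text
validation failed for argument at $.pl...
```

```bash
cat > s.py <<'E'
from h import *
from scipy.spatial.transform import Rotation as Ro
o=get_obs(); x=Ro.from_quat(o['ee_rot']).as_matrix()[:,0]
print(o['clock'],'pos',o['position'].round(4),'yaw',round(np.arctan2(x[1],x[0]),4),'F',o['ft_force'].round(2),'M',o['torque'].round(3),'j7',o['joint_pos'][6].round(3),o['grip_width'],o['grasp_force'])
E
python3 s.py
```

```text
2.45 pos [0.5087 0.0102 0.0733] yaw 2.0839 F [ 0.25  0.36 -0.81] M [-0.052  0.035 -0.013] j7 0.536 0.7484817479205713 0.0
```

Turn is required in every row.

Emit:
move_arm --plan '[{"delta_pos": [0,0,0],"turn": [0,0,0],"fingers": 0.35},{"delta_pos": [0,0,0],"turn": [0,0,0],"fingers": 0.45},{"delta_pos": [0,0,0],"turn": [0,0,0],"fingers": 0.6},{"delta_pos": [0,0,0],"turn": [0,0,0],"fingers": 0.6},{"delta_pos": [0,0,0],"turn": [0,0,0],"fingers": 0.6}]' --force 30

```text
clock: 3.08
position: [0.5078, 0.0097, 0.0727]
ee_rot: [0.505, 0.863, -0.0, -0.0]
ft_force: [-4.4, -1.6, 5.5]
grip_width: 0.551
grasp_force: 29.8
```

```bash
python3 s.py
```

```text
3.075 pos [0.5078 0.0097 0.0727] yaw 2.0834 F [-4.4  -1.59  5.48] M [-0.171  0.882  0.045] j7 0.537 0.5506320534634823 29.848228096961975
```

In the tool's units: -0.001 m is -0.0013, -0.0008 m is -0.0011, 0.05 rad is 0.025.

Emit:
move_arm --plan '[{"delta_pos": [0,-0.0011,-0.0013],"turn": [0,0,0.025],"fingers": 0.6},{"delta_pos": [0,-0.0011,-0.0013],"turn": [0,0,0.05],"fingers": 0.6},{"delta_pos": [0,-0.0011,-0.0013],"turn": [0,0,0.075],"fingers": 0.6},{"delta_pos": [0,-0.0011,-0.0013],"turn": [0,0,0.1],"fingers": 0.6},{"delta_pos": [0,-0.0011,-0.0013],"turn": [0,0,0.125],"fingers": 0.6},{"delta_pos": [0,-0.0011,-0.0013],"turn": [0,0,0.15],"fingers": 0.6},{"delta_pos": [0,-0.0011,-0.0013],"turn": [0,0,0.175],"fingers": 0.6},{"delta_pos": [0,-0.0011,-0.0013],"turn": [0,0,0.2],"fingers": 0.6},{"delta_pos": [0,-0.0011,-0.0013],"turn": [0,0,0.225],"fingers": 0.6},{"delta_pos": [0,-0.0011,-0.0013],"turn": [0,0,0.25],"fingers": 0.6},{"delta_pos": [0,-0.0011,-0.0013],"turn": [0,0,0.275],"fingers": 0.6},{"delta_pos": [0,-0.0011,-0.0013],"turn": [0,0,0.3],"fingers": 0.6}]'

```text
clock: 4.58
position: [0.5059, 0.0094, 0.073]
ee_rot: [0.738, 0.675, -0.001, -0.001]
ft_force: [-5.8, -1.8, 3.2]
grip_width: 0.552
grasp_force: 34.2
```

```bash
python3 s.py
```

```text
4.575 pos [0.5059 0.0094 0.073 ] yaw 1.4821 F [-5.8  -1.82  3.19] M [-0.298  1.363  0.053] j7 -0.036 0.5521063323267168 34.23761487007141
```

In the tool's units: -0.0015 m is -0.002, -0.0005 m is -0.0007, 0.1 rad is 0.05.

Emit:
move_arm --plan '[{"delta_pos": [0,-0.002,-0.0007],"turn": [0,0,0.02],"fingers": 0.6},{"delta_pos": [0,-0.002,-0.0007],"turn": [0,0,0.035],"fingers": 0.6},{"delta_pos": [0,-0.002,-0.0007],"turn": [0,0,0.05],"fingers": 0.6},{"delta_pos": [0,-0.002,-0.0007],"turn": [0,0,0.05],"fingers": 0.6}]'

```text
clock: 5.08
position: [0.5054, 0.0094, 0.0734]
ee_rot: [0.77, 0.638, -0.0, -0.0]
ft_force: [1.3, -3.5, -11.7]
grip_width: 0.551
grasp_force: 32.9
```

```bash
python3 s.py
```

```text
5.075 pos [0.5054 0.0094 0.0734] yaw 1.3833 F [  1.25  -3.46 -11.7 ] M [-0.646 -0.375 -0.099] j7 -0.131 0.5509931272962939 32.94297158718109
```

Emit:
move_arm --plan '[{"delta_pos": [0.0007,0.0003,0.0005],"turn": [0,0,0],"fingers": 0.6},{"delta_pos": [0.0007,0.0003,0.0005],"turn": [0,0,0],"fingers": 0.6}]'

```text
clock: 5.32
position: [0.5055, 0.0094, 0.0733]
ee_rot: [0.77, 0.638, -0.001, -0.0]
ft_force: [-1.9, -6.0, -5.0]
grip_width: 0.548
grasp_force: 33.6
```

```bash
python3 s.py
```

```text
5.325 pos [0.5055 0.0094 0.0733] yaw 1.3835 F [-1.92 -6.04 -5.04] M [-1.059  0.422 -0.011] j7 -0.131 0.5475057690783267 33.55527877807617
```

In the tool's units: -0.001 m is -0.0013, 0.0003 m is 0.0004, 0.04 rad is 0.02.

Emit:
move_arm --plan '[{"delta_pos": [-0.0013,-0.0003,0.0004],"turn": [0,0,0.01],"fingers": 0.6},{"delta_pos": [-0.0013,-0.0003,0.0004],"turn": [0,0,0.02],"fingers": 0.6},{"delta_pos": [-0.0013,-0.0003,0.0004],"turn": [0,0,0.03],"fingers": 0.6},{"delta_pos": [-0.0013,-0.0003,0.0004],"turn": [0,0,0.03],"fingers": 0.6}]'

```text
clock: 5.82
position: [0.5053, 0.0094, 0.0732]
ee_rot: [0.789, 0.614, -0.0, -0.001]
ft_force: [-6.1, -2.1, 0.3]
grip_width: 0.546
grasp_force: 33.9
```

```bash
python3 s.py
```

```text
5.825 pos [0.5053 0.0094 0.0732] yaw 1.3231 F [-6.14 -2.09  0.27] M [-0.373  1.226  0.017] j7 -0.187 0.5461604274507144 33.921897411346436
```

In the tool's units: -0.001 m is -0.0013, -0.0003 m is -0.0004, 0.05 rad is 0.025.

Emit:
move_arm --plan '[{"delta_pos": [-0.0004,-0.0013,0],"turn": [0,0,0.01],"fingers": 0.6},{"delta_pos": [-0.0004,-0.0013,0],"turn": [0,0,0.02],"fingers": 0.6},{"delta_pos": [-0.0004,-0.0013,0],"turn": [0,0,0.025],"fingers": 0.6},{"delta_pos": [-0.0004,-0.0013,0],"turn": [0,0,0.025],"fingers": 0.6}]'

```text
clock: 6.32
position: [0.505, 0.0095, 0.0733]
ee_rot: [0.804, 0.595, 0.0, 0.0]
ft_force: [0.4, -0.2, -3.1]
grip_width: 0.553
grasp_force: 33.6
```

```bash
python3 s.py
```

```text
6.325 pos [0.505  0.0095 0.0733] yaw 1.2739 F [ 0.43 -0.24 -3.11] M [-0.065  0.047  0.001] j7 -0.235 0.5531029336363906 33.59684228897095
```

In the tool's units: 0.0001 m is 0.0001, 0.04 rad is 0.02.

Emit:
move_arm --plan '[{"delta_pos": [0,0,0.0001],"turn": [0,0,0.01],"fingers": 0.6},{"delta_pos": [0,0,0.0001],"turn": [0,0,0.02],"fingers": 0.6},{"delta_pos": [0,0,0.0001],"turn": [0,0,0.025],"fingers": 0.6},{"delta_pos": [0,0,0.0001],"turn": [0,0,0.025],"fingers": 0.6}]'

```text
clock: 6.82
position: [0.5049, 0.0095, 0.0732]
ee_rot: [0.819, 0.574, 0.0, -0.0]
ft_force: [-1.3, 1.5, 0.8]
grip_width: 0.552
grasp_force: 34.0
```

```bash
python3 s.py
```

```text
6.825 pos [0.5049 0.0095 0.0732] yaw 1.224 F [-1.33  1.55  0.8 ] M [0.414 0.249 0.069] j7 -0.282 0.5519501865264412 34.02654469013214
```

In the tool's units: 0.03 rad is 0.015.

Emit:
move_arm --plan '[{"delta_pos": [0,0,0],"turn": [0,0,0.01],"fingers": 0.6},{"delta_pos": [0,0,0],"turn": [0,0,0.015],"fingers": 0.6},{"delta_pos": [0,0,0],"turn": [0,0,0.015],"fingers": 0.6}]'

```text
clock: 7.2
position: [0.5048, 0.0095, 0.0731]
ee_rot: [0.827, 0.562, 0.0, -0.0]
ft_force: [-2.0, 4.4, 4.7]
grip_width: 0.552
grasp_force: 34.3
```

```bash
python3 s.py
```

```text
7.2 pos [0.5048 0.0095 0.0731] yaw 1.194 F [-1.97  4.37  4.69] M [0.836 0.437 0.196] j7 -0.31 0.5515449965232437 34.30001735687256
```

In the tool's units: 0.0007 m is 0.0009, -0.0006 m is -0.0008.

Emit:
move_arm --plan '[{"delta_pos": [0.0009,-0.0008,-0.0004],"turn": [0,0,0],"fingers": 0.6},{"delta_pos": [0.0009,-0.0008,-0.0004],"turn": [0,0,0],"fingers": 0.6},{"delta_pos": [0.0009,-0.0008,-0.0004],"turn": [0,0,0],"fingers": 0.6}]'

```text
clock: 7.58
position: [0.5047, 0.0096, 0.0733]
ee_rot: [0.827, 0.562, 0.0, 0.0]
ft_force: [3.3, 0.4, -3.1]
grip_width: 0.549
grasp_force: 33.7
```

```bash
python3 s.py
```

```text
7.575 pos [0.5047 0.0096 0.0733] yaw 1.1935 F [ 3.27  0.43 -3.12] M [-0.078 -0.747  0.11 ] j7 -0.312 0.5494801314277851 33.7284654378891
```

In the tool's units: 0.0006 m is 0.0008, -0.0003 m is -0.0004, 0.045 rad is 0.0225.

Emit:
move_arm --plan '[{"delta_pos": [0,-0.0004,0.0001],"turn": [0,0,0.01],"fingers": 0.6},{"delta_pos": [0,0.0008,0.0001],"turn": [0,0,0.0175],"fingers": 0.6},{"delta_pos": [0,0.0008,0.0001],"turn": [0,0,0.0225],"fingers": 0.6},{"delta_pos": [0,0.0008,0.0001],"turn": [0,0,0.0225],"fingers": 0.6},{"delta_pos": [0,0.0008,0.0001],"turn": [0,0,0.0225],"fingers": 0.6}]'

```text
clock: 8.2
position: [0.5047, 0.0097, 0.0732]
ee_rot: [0.84, 0.543, -0.0, -0.0]
ft_force: [-0.9, -0.8, 3.3]
grip_width: 0.551
grasp_force: 34.1
```

```bash
python3 s.py
```

```text
8.2 pos [0.5047 0.0097 0.0732] yaw 1.1488 F [-0.92 -0.83  3.26] M [-0.186  0.3    0.176] j7 -0.353 0.5514936677250747 34.143070578575134
```

In the tool's units: 0.0014 m is 0.0019, 0.0008 m is 0.0011, -0.66 rad is -0.33.

Emit:
move_arm --plan '[{"delta_pos": [0,0,-0.0001],"turn": [0,0,0],"fingers": 0.6},{"delta_pos": [0,0,-0.0001],"turn": [0,0,0],"fingers": 0.6},{"delta_pos": [0,0,-0.0001],"turn": [0,0,-0.03],"fingers": 0.6},{"delta_pos": [0,0,-0.0001],"turn": [0,0,-0.065],"fingers": 0.6},{"delta_pos": [0.0003,0.0005,-0.0001],"turn": [0,0,-0.1],"fingers": 0.6},{"delta_pos": [0.0003,0.0008,-0.0001],"turn": [0,0,-0.14],"fingers": 0.6},{"delta_pos": [0.0004,0.0011,-0.0001],"turn": [0,0,-0.18],"fingers": 0.6},{"delta_pos": [0.0005,0.0013,-0.0001],"turn": [0,0,-0.22],"fingers": 0.6},{"delta_pos": [0.0007,0.0015,-0.0001],"turn": [0,0,-0.26],"fingers": 0.6},{"delta_pos": [0.0008,0.0017,-0.0001],"turn": [0,0,-0.3],"fingers": 0.6},{"delta_pos": [0.0008,0.0019,-0.0001],"turn": [0,0,-0.33],"fingers": 0.6},{"delta_pos": [0.0008,0.0019,-0.0001],"turn": [0,0,-0.33],"fingers": 0.6}]'

```text
clock: 9.7
position: [0.5068, 0.0094, 0.0733]
ee_rot: [0.619, 0.786, 0.0, 0.0]
ft_force: [1.2, -1.7, -2.5]
grip_width: 0.544
grasp_force: 33.8
```

```bash
python3 s.py
```

```text
9.7 pos [0.5068 0.0094 0.0733] yaw 1.8078 F [ 1.19 -1.69 -2.55] M [-0.495 -0.521  0.004] j7 0.272 0.5436473060182402 33.78773868083954
```

In the tool's units: 0.0004 m is 0.0005, 0.0003 m is 0.0004, -0.66 rad is -0.33.

Emit:
move_arm --plan '[{"delta_pos": [0,0.0001,0],"turn": [0,0,-0.04],"fingers": 0.6},{"delta_pos": [0,0.0003,0],"turn": [0,0,-0.08],"fingers": 0.6},{"delta_pos": [0,0.0004,0],"turn": [0,0,-0.12],"fingers": 0.6},{"delta_pos": [0,0.0005,0],"turn": [0,0,-0.16],"fingers": 0.6},{"delta_pos": [0,0.0005,0],"turn": [0,0,-0.2],"fingers": 0.6},{"delta_pos": [0,0.0005,0],"turn": [0,0,-0.24],"fingers": 0.6},{"delta_pos": [0,0.0005,0],"turn": [0,0,-0.27],"fingers": 0.6},{"delta_pos": [0,0.0005,0],"turn": [0,0,-0.3],"fingers": 0.6},{"delta_pos": [0,0.0005,0],"turn": [0,0,-0.33],"fingers": 0.6},{"delta_pos": [0,0.0005,0],"turn": [0,0,-0.33],"fingers": 0.6}]'

```text
clock: 10.95
position: [0.5085, 0.0106, 0.0734]
ee_rot: [0.33, 0.944, 0.001, 0.002]
ft_force: [10.4, 1.2, -9.0]
grip_width: 0.552
grasp_force: 33.0
```

```bash
python3 s.py
```

```text
10.95 pos [0.5085 0.0106 0.0734] yaw 2.4684 F [10.41  1.22 -9.03] M [ 0.156 -2.081 -0.016] j7 0.902 0.5522342339722807 33.04507702589035
```

In the tool's units: -0.0013 m is -0.0017, 0.0012 m is 0.0016, -0.14 rad is -0.07.

Emit:
move_arm --plan '[{"delta_pos": [-0.0011,0.0009,0.0003],"turn": [0,0,-0.025],"fingers": 0.6},{"delta_pos": [-0.0017,0.0016,0.0004],"turn": [0,0,-0.05],"fingers": 0.6},{"delta_pos": [-0.0017,0.0016,0.0004],"turn": [0,0,-0.07],"fingers": 0.6},{"delta_pos": [-0.0017,0.0016,0.0004],"turn": [0,0,-0.07],"fingers": 0.6}]'

```text
clock: 11.45
position: [0.5089, 0.0109, 0.0732]
ee_rot: [0.264, 0.965, 0.001, 0.0]
ft_force: [1.4, 3.5, 1.5]
grip_width: 0.55
grasp_force: 34.1
```

```bash
python3 s.py
```

```text
11.45 pos [0.5089 0.0109 0.0732] yaw 2.6078 F [1.41 3.47 1.51] M [ 0.656 -0.193  0.029] j7 1.037 0.5504372504457256 34.121076464653015
```

In the tool's units: 0.15 m is 0.2, -0.12 m is -0.16, 0.5 rad is 0.25.

Emit:
move_arm --plan '[{"delta_pos": [0,0,0],"turn": [0,0,0],"fingers": 0.3},{"delta_pos": [0,0,0],"turn": [0,0,0],"fingers": 0.15},{"delta_pos": [0,0,0],"turn": [0,0,0],"fingers": 0.0},{"delta_pos": [0,0,-0.04],"turn": [0,0,0],"fingers": 0},{"delta_pos": [0,0,-0.1067],"turn": [0,0,0],"fingers": 0},{"delta_pos": [0.08,0,-0.16],"turn": [0,0,0.05],"fingers": 0.3},{"delta_pos": [0.1467,0,-0.16],"turn": [0,0,0.125],"fingers": 0.6},{"delta_pos": [0.2,0,-0.16],"turn": [0,0,0.2],"fingers": 1},{"delta_pos": [0.2,0,-0.16],"turn": [0,0,0.25],"fingers": 1}]' --force 40

```text
clock: 12.58
position: [0.3775, 0.0876, 0.1932]
ee_rot: [0.494, 0.869, 0.001, -0.0]
ft_force: [0.6, -0.1, -0.0]
grip_width: 0.145
grasp_force: 0.0
```

```bash
python3 s.py
python3 - <<'E'
from h import *
c=snap('top',2)
t=cv2.resize(c['color'][155:220,290:370],None,fx=9,fy=9,interpolation=cv2.INTER_CUBIC)
cv2.imwrite('pics/ct2.png',t[:,:,::-1])
E
```

```text
12.575 pos [0.3775 0.0876 0.1932] yaw 2.1079 F [ 0.65 -0.14 -0.03] M [-0.04  -0.036 -0.004] j7 0.139 0.14526649784962214 0.0
```

View pics/ct2.png

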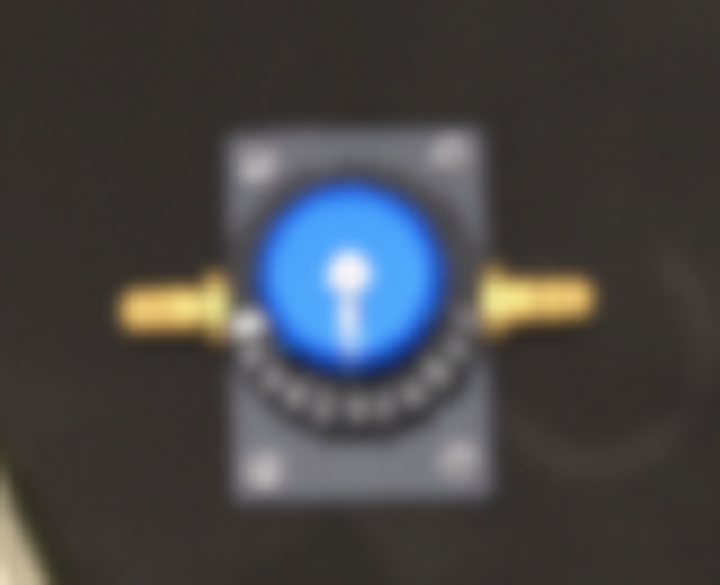

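The line now points straight down from the hub (348,272) to (350,358), at the fifth tick, so the setting is five clicks. I'll close the fingers and press on the top.

In the tool's units: -0.133 m is -0.1773, 0.072 m is 0.096.

Emit:
move_arm --plan '[{"delta_pos": [-0.0667,0.0333,0],"turn": [0,0,0],"fingers": 1},{"delta_pos": [-0.12,0.064,0],"turn": [0,0,0],"fingers": 1},{"delta_pos": [-0.1773,0.096,0.0267],"turn": [0,0,0],"fingers": 1},{"delta_pos": [-0.1773,0.096,0.08],"turn": [0,0,0],"fingers": 1},{"delta_pos": [-0.1773,0.096,0.1067],"turn": [0,0,0],"fingers": 1},{"delta_pos": [-0.1773,0.096,0.116],"turn": [0,0,0],"fingers": 1},{"delta_pos": [-0.1773,0.096,0.116],"turn": [0,0,0],"fingers": 1},{"delta_pos": [-0.1773,0.096,0.116],"turn": [0,0,0],"fingers": 1}]'

```text
clock: 13.62
position: [0.5101, 0.009, 0.107]
ee_rot: [0.494, 0.87, 0.001, 0.001]
ft_force: [0.4, -0.4, -0.1]
grip_width: -0.001
grasp_force: 0.0
```

```bash
python3 s.py; python3 -c "
from workcell import tip_reach; print(tip_reach() if callable(tip_reach) else tip_reach)"
```

```text
13.625 pos [0.5101 0.009  0.107 ] yaw 2.1091 F [ 0.41 -0.43 -0.05] M [-0.074  0.033  0.032] j7 0.529 -0.001002297663128348 0.0
0.011
```

In the tool's units: 0.012 m is 0.016, 0.011 m is 0.0147.

Emit:
move_arm --plan '[{"delta_pos": [0.0032,-0.0027,0.0053],"turn": [0,0,0],"fingers": 1},{"delta_pos": [0.0032,-0.0027,0.0107],"turn": [0,0,0],"fingers": 1},{"delta_pos": [0.0032,-0.0027,0.0133],"turn": [0,0,0],"fingers": 1},{"delta_pos": [0.0032,-0.0027,0.0147],"turn": [0,0,0],"fingers": 1},{"delta_pos": [0.0032,-0.0027,0.016],"turn": [0,0,0],"fingers": 1},{"delta_pos": [0.0032,-0.0027,0.016],"turn": [0,0,0],"fingers": 1}]'

```text
clock: 14.38
position: [0.5064, 0.0101, 0.0944]
ee_rot: [0.494, 0.87, 0.0, -0.0]
ft_force: [-4.2, 0.3, 7.7]
grip_width: -0.0
grasp_force: 3.7
```

```bash
python3 s.py
```

```text
14.375 pos [0.5064 0.0101 0.0944] yaw 2.1089 F [-4.17  0.27  7.74] M [0.093 0.775 0.004] j7 0.532 -0.00011817408565693484 3.7091578534818836
```

In the tool's units: 0.0045 m is 0.006, 0.004 m is 0.0053.

Emit:
move_arm --plan '[{"delta_pos": [0,0,0.0013],"turn": [0,0,0],"fingers": 1},{"delta_pos": [0,0,0.0027],"turn": [0,0,0],"fingers": 1},{"delta_pos": [0,0,0.004],"turn": [0,0,0],"fingers": 1},{"delta_pos": [0,0,0.0053],"turn": [0,0,0],"fingers": 1},{"delta_pos": [0,0,0.006],"turn": [0,0,0],"fingers": 1},{"delta_pos": [0,0,0.006],"turn": [0,0,0],"fingers": 1}]'

```text
clock: 15.12
position: [0.5064, 0.0101, 0.0899]
ee_rot: [0.494, 0.87, 0.0, -0.0]
ft_force: [-3.1, -0.5, 8.6]
grip_width: 0.005
grasp_force: 4.1
```

```bash
python3 s.py
```

```text
15.125 pos [0.5064 0.0101 0.0899] yaw 2.1089 F [-3.06 -0.47  8.58] M [0.054 0.828 0.05 ] j7 0.535 0.0052882685791669545 4.06299421309086
```

In the tool's units: 0.002 m is 0.0027, 0.0014 m is 0.0019.

Emit:
move_arm --plan '[{"delta_pos": [0,0,0.0009],"turn": [0,0,0],"fingers": 1},{"delta_pos": [0,0,0.0019],"turn": [0,0,0],"fingers": 1},{"delta_pos": [0,0,0.0027],"turn": [0,0,0],"fingers": 1},{"delta_pos": [0,0,0.0027],"turn": [0,0,0],"fingers": 1}]'

```text
clock: 15.62
position: [0.5066, 0.0101, 0.0885]
ee_rot: [0.494, 0.87, 0.0, -0.0]
ft_force: [-6.9, 0.6, 16.1]
grip_width: 0.0
grasp_force: 7.8
```

```bash
python3 s.py
```

```text
15.625 pos [0.5066 0.0101 0.0885] yaw 2.1088 F [-6.91  0.6  16.09] M [0.028 1.558 0.071] j7 0.536 5.938102580942814e-05 7.7944254950853065
```

In the tool's units: 0.0006 m is 0.0008, 0.0004 m is 0.0005.

Emit:
move_arm --plan '[{"delta_pos": [0,0,0.0005],"turn": [0,0,0],"fingers": 1},{"delta_pos": [0,0,0.0008],"turn": [0,0,0],"fingers": 1},{"delta_pos": [0,0,0.0008],"turn": [0,0,0],"fingers": 1}]'

```text
clock: 16.0
position: [0.5067, 0.0101, 0.0884]
ee_rot: [0.494, 0.87, 0.001, -0.0]
ft_force: [-9.4, -0.2, 21.9]
grip_width: 0.004
grasp_force: 10.7
```

```bash
python3 s.py
```

```text
16.0 pos [0.5067 0.0101 0.0884] yaw 2.1088 F [-9.38 -0.21 21.94] M [-0.033  2.016  0.072] j7 0.537 0.0035881303982629275 10.650021018809639
```

It's on the bottom stop (22 N, no further travel). Retreating.

In the tool's units: 0.13 m is 0.1733, -0.12 m is -0.16.

Emit:
move_arm --plan '[{"delta_pos": [0,0,-0.0067],"turn": [0,0,0],"fingers": 1},{"delta_pos": [0,0,-0.04],"turn": [0,0,0],"fingers": 1},{"delta_pos": [0,0,-0.1067],"turn": [0,0,0],"fingers": 1},{"delta_pos": [0.0667,-0.04,-0.16],"turn": [0,0,0],"fingers": 1},{"delta_pos": [0.1333,-0.08,-0.16],"turn": [0,0,0],"fingers": 1},{"delta_pos": [0.1733,-0.0933,-0.16],"turn": [0,0,0],"fingers": 1},{"delta_pos": [0.1733,-0.0933,-0.16],"turn": [0,0,0],"fingers": 1}]'

```text
clock: 16.88
position: [0.3784, 0.0871, 0.2071]
ee_rot: [0.492, 0.87, 0.001, 0.0]
ft_force: [0.9, 0.4, 0.3]
grip_width: 0.002
grasp_force: 0.0
```

```bash
python3 s.py
python3 - <<'E'
from h import *
c=snap('top',3); s=snap('side',3)
t=cv2.resize(c['color'][160:215,300:360],None,fx=6,fy=6,interpolation=cv2.INTER_CUBIC)
a=cv2.resize(s['color'][175:230,300:360],None,fx=6,fy=6,interpolation=cv2.INTER_CUBIC)
cv2.imwrite('pics/both3.png',np.hstack([t,a])[:,:,::-1])
for n,(x0,y0,x1,y1) in dict(side=(310,180,350,215)).items():
  for k in (0,3):
    d=np.load(f'{n}_{k}.npz'); m=cv2.inRange(cv2.cvtColor(d['color'],cv2.COLOR_RGB2HSV),(95,120,60),(125,255,255))[y0:y1,x0:x1]
    v,u=np.nonzero(m); print(k,v.min()+y0,v.max()+y0,v.mean()+y0)
E
```

```text
16.875 pos [0.3784 0.0871 0.2071] yaw 2.1123 F [0.92 0.35 0.34] M [-0.005 -0.008 -0.016] j7 0.133 0.0018891389322632395 0.0
0 187 205 195.75786163522014
3 190 208 199.07570977917982
```

View pics/both3.png

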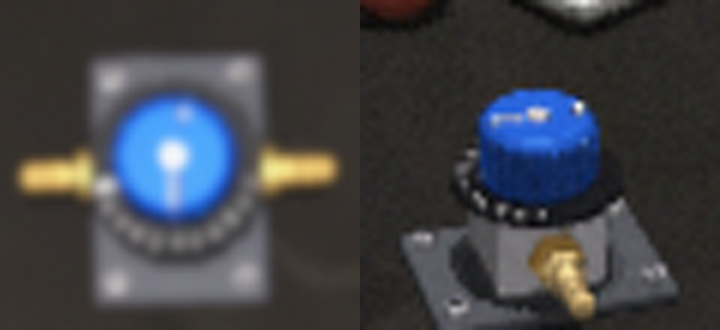

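The orange band is gone and the knob sits about 8 mm lower. The line, from (173,155) to (173,210) in the left half, still points at the fifth tick.

```bash
python3 -c "
from workcell import hand_in; print(hand_in())"
```

```text
the job is handed in; nothing more can be done
None
```

The valve was closed gently on its seat (about 0.18 N m, roughly 11 N), opened five clicks, and its knob pushed fully down and locked; nothing else on the bench was touched and the job is handed in, with no verdict returned.

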